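Seat the drill chuck in the bit grinder and hold it home

ROBOT

A 6-joint arm with a two-finger parallel gripper is mounted at the origin on the work surface. World frame = base frame: x ahead of the robot, y to its left, z up, the work surface at z = 0. Lengths are in m, angles in rad, forces in N, time in s.
With the tool pointing down it reaches from about 0.375 to 0.9 m from the base axis. Payload 3.1 kg.
Tool frame: the origin (TCP) lies between the finger pads; the fingertips stand manip.finger_overhang ahead of it and the grasp point (between the pads) lies 5 mm behind it (manip.finger_overhang is the distance from the TCP to the fingertips, in m); z points along the fingers, y is the line along which they close (so a half turn about z gives the same grasp; the last joint's range is limited). The gripper opens to 85 mm and grips with 20 to 120 N. Pads are 22 mm wide; open, the fingers measure 114 mm over their backs; the gripper's body (76 mm by 85 mm) begins 54 mm behind the grasp point. The pads swing forward as they close: fully open they stand 13 mm farther back than shut.
Start: joints at [-1.51, 0.527, 1.433, -0, 1.181, -0.178], TCP at [0.148, -0.607, 0.245] pointing down, gripper open.
Joint ranges: [-3.08, 3.08], [-0.75, 2.2], [0.22, 2.44], [-1.43, 4.57], [0, 2.65], [-2.85, 2.85]. Speed limits (rad/s): [2.79, 2.79, 3.14, 3.14, 3.14, 3.14].

INTERFACE

Orientations are given as a unit quaternion [x, y, z, w].
In Python, from station import manip gives the robot as it stands.
- The arm moves only by the tool drive_tool, never from a script. Its argument "plan" is a list of rows, each a list of 7 numbers: the shift along the tool's x, y, z in m, then the turn, a rotation vector about the tool's x, y, z in degrees, then the opening, from -1 (shut) to 1 (fully open). In form: [[x, y, z, wx, wy, wz, gripper], ...]. A call has 1 to 10 rows; each row shifts and turns the commanded pose from where the row before left it, along the tool's axes as they then stand; what a row does not reach is not made up. A row lasts 1/10 s, in which the tool goes at most 50 mm and 8.59 degrees, less where a joint would pass 70% of its speed; a pose out of reach is approached as far as the arm can. A call is refused whole if a number of a shift passes 0.05 or a number of a turn 8.59, either way. A call with a gripper value outside its range is refused whole. The fingers move at their own pace and stop on an object; "newtons" is the grip in N (left out, the last holds). Time passes only in rows, so rows that do not move let the fingers close. It gives the time, the measured TCP pose, the force, the opening and the grip force at its end, in the units of the state.
- manip.sense(): the state, without advancing time (a new reading comes with each control period).
- manip.snapshot(name): name is "scene" or "side" or "wrist"; returns a dict with "image" (480x640x3 uint8, red, green, blue), "z_map" (480x640 float32, m along the optical axis (not along the pixel's ray), 0 where there is no reading), "fov_y" (degrees; the focal length in pixels is half the picture's height over the tangent of half this angle, whatever the lens; pixels are square), "cx", "cy" (the principal point, pixels), "extrinsics" (4x4, takes a point from camera to world coordinates); the wrist camera has in their place "mount" (4x4, takes a point from camera to tool coordinates, whose origin is the TCP and whose axes are the flange's). Camera axes: x right, y up, looking along -z (the intrinsics and any distortion apply to the point x, -y, -z); pixel columns grow to the right and rows downward; lengths in m; the calibration is good to about 2 mm. A picture is of the moment at which its call begins: read the wrist's pose just before it.
- manip.sign_off(): hands the job in; it is judged then, once.
The state is a dict: "t": time; "q": joint angles; "qd": joint speeds; "tau": joint torques, N m; "tcp_pos": TCP position; "tool_rot": TCP orientation; "force": force on the tool from outside, world axes, zero at the start; "ft_torque": the same for the moment, N m; "finger_gap": opening from 0.0 (shut) to 1.0 (fully open); "gripper_force": force on a finger pad.
Only numpy, scipy, OpenCV 4.12 (cv2) and the standard library are available. Lean on these libraries where they do the work, as an engineer would, in place of code of your own. Each camera call takes 0.05 s, during which the arm holds its last target. There are 200 camera calls.

TASK

Pick up the big knurled chuck that carries the drill bit and set it, skirt down, over the grinder's port. Turn it until the hidden keyways inside its skirt drop over the two cross pins, then press it fully home against the return spring and finish while still holding it pressed home - do not let go. Leave everything else on the bench where it is.

Things in the scene. Friction and masses are not known exactly. Their poses are not given: they have to be found in the camera images.
- chuck: Big bare-steel drill chuck with a 10 mm drill bit, 0.22 to 0.35 kg; starts upright on its skirt on the bench. Round, 54 mm diameter. Plain hollow skirt 0-34 mm up, knurled band 34-64, cone to 84 (32 mm wide there), bit shank to 108. Skirt bore 40.4 mm wide, 34 deep; bit point 5 mm inside the rim. Origin: centre of the skirt's rim (underside), z up the axis.
- knurl (a point): Centre of the chuck's knurled band, on its axis 49 mm above its underside: the place to grip. Below it, inside the skirt, are two keyways half a turn apart, about 10 mm wide and 4.6 mm deep, running the whole 34 mm of the bore. They do not show from outside, the chuck has no mark for them, and where they point is not told.
- grinder: Drill-bit grinder, fixed: grey box 130 (x) x 200 mm (y), 80 mm high; port on top at its y +45 mm; a motor barrel across the other end at y -58 mm, its top 112 mm above the bench. Origin: middle of its underside, on the bench.
- port (a point): Centre of the port's flat round seat (68 mm diameter), 88 mm above the bench, on the vertical spigot axis; z up. Chuck fully home: its origin is here. Two round 6 mm cross pins, half a turn apart, stick 4.5 mm out of the spigot's side, tops 12 mm above the seat, at any angle (not told). The skirt stops on them, rim 12 mm up, until its keyways meet them within about 0.09 rad.
- spigot_top (a point): Top of the fixed steel spigot tube, on its axis 30 mm above the seat: 38 mm outside, 24 mm inside diameter, top 5 mm chamfered to 33 mm. The chuck's bore has 1.2 mm play round it. The chuck slides 18 mm down it before it meets the pins.
- lifter (a joint): Return-spring ring round the spigot's foot, under the pins: 0 when up (5 mm proud of the seat), 0.005 m when pressed flush with it. It pushes up with 8 N at first, 10.5 N when flush, more than the chuck's weight: a chuck let go after being pressed home rises about 5 mm.
- small_chuck: The other chuck, empty and slim: 38 mm diameter, 54 mm high, knurled band 18 to 40 mm up, standing on the bench. Not wanted. Origin: centre of its underside.
- hammer: Ball-peen hammer lying on the bench, about 340 mm long, head 85 mm wide; origin about the middle of its underside, handle along its x, head at +x.
- spanner: Steel spanner lying flat on the bench, along its x; origin: middle of its underside.
- oil_bottle: Grey bottle, 56 mm diameter, 150 mm high; origin: centre of its underside.
- bearing_race: Steel bearing ring lying flat, 90 mm outside, 48 mm hole, 22 mm high; origin: centre of its underside.
- angle_bracket: Steel angle bracket, foot 70 x 50 mm, upright leg 54 mm high at its +x end; origin: middle of its underside.
- bit_stand: Wooden block 70 x 150 x 30 mm with rows of drill bits standing in it, up to 100 mm high; origin: centre of its underside.
Not all that is in view belongs to the job. Leave any blue look-alike of the chuck alone. Leave any green look-alike of the grinder alone.

How it is judged:
On the way, in this order (a step that is already met when the one before it is completed fails the run):
1. the chuck stands upright over the port, its skirt on the spigot (horizontal distance between chuck and port below 0.004 m and z of chuck in the frame of port below 0.027 m and angle between chuck's own z axis and vertical below 0.15 rad), for 0.1 s.
2. the keyways have dropped over the pins (z of chuck in the frame of port below 0.008 m), for 0.1 s.
At the end, for the whole second after the job is handed in: Through the last second: chuck's rim within 2 mm of the seat height, within 3 mm of the port axis, tilted under 0.06 rad, lifter ring pressed at least 3.5 mm, fingers pressing on the chuck with over 2 N, chuck still (under 20 mm/s) (z of chuck in the frame of port below 0.002 m and horizontal distance between chuck and port below 0.003 m and angle between chuck's own z axis and vertical below 0.06 rad and value of joint lifter above 0.0035 m and contact force between the fingers and chuck above 2 N and linear speed of chuck below 0.02 m/s); the arm keeps its last pose, push and grip.
It fails at once if another thing on the bench is shifted by more than 3 cm (distance of any of small_chuck, hammer, spanner, oil_bottle, bearing_race, angle_bracket, bit_stand from where it was at the start of the episode above 0.03 m).
It also fails if it takes over 61 s, if anything falls off the work surface, if the arm or the gripper's body presses on something with over 40 N, if the wrist force passes 120 N, or if a joint passes its speed limit or range.

## Working session

There is one attempt and no reset: what is moved stays moved. The work goes in short steps, Python scripts to look and compute and a tool call to move; the robot and the scene stay as the last step left them, time stands still between calls to the robot, and variables do not carry over. Pictures are saved under pics/ and viewed, at most 10 in all, crops included, and the job is handed in when it is done.

Besides the shell and the picture viewer there is one more tool, called after "Emit:" by a JSON object that holds its "name" and its "arguments". drive_tool: Moves the arm, as the interface text tells. Its arguments: {"type":"object","properties":{"plan":{"type":"array"},"newtons":{"type":"number"}},"required":["plan"]}

```bash
mkdir -p pics; ls
cat > h.py <<'E'
import numpy as np, cv2
from station import manip
from scipy.spatial.transform import Rotation as R
def snap(n,f=None):
    s=manip.sense(); d=manip.snapshot(n)
    if n=='wrist':
        T=np.eye(4);T[:3,:3]=R.from_quat(s['tool_rot']).as_matrix();T[:3,3]=s['tcp_pos']
        d['extrinsics']=T@np.array(d['mount'])
    d['f']=240/np.tan(np.radians(d['fov_y'])/2)
    if f: cv2.imwrite('pics/'+f,d['image'][:,:,::-1])
    return d
def cloud(d):
    v,u=np.mgrid[:480,:640];z=d['z_map']
    return pts(d,u,v,z)
def pts(d,u,v,z):
    P=np.stack([(u-d['cx'])/d['f']*z,-(v-d['cy'])/d['f']*z,-z],-1)
    E=np.array(d['extrinsics']);return P@E[:3,:3].T+E[:3,3]
def ray(d,u,v,h):
    E=np.array(d['extrinsics']);D=E[:3,:3]@np.array([(u-d['cx'])/d['f'],-(v-d['cy'])/d['f'],-1]);o=E[:3,3]
    return o+D*(h-o[2])/D[2]
E
python3 - <<'E'
from h import *
for n in ['scene','side']:
    d=snap(n,n+'0.png');np.savez(n+'0.npz',**{k:v for k,v in d.items()})
    print(n,{k:(np.round(v,3).tolist() if not np.isscalar(v) else v) for k,v in d.items() if k not in('image','z_map')})
print(manip.sense(),manip.finger_overhang)
E
```

```text
pics
scene {'fov_y': 47.50733227632853, 'cx': 321.52663302620357, 'cy': 238.88295691358638, 'extrinsics': [[-0.47, -0.553, 0.688, 1.382], [0.883, -0.298, 0.363, 0.398], [0.004, 0.778, 0.628, 0.889], [0.0, 0.0, 0.0, 1.0]], 'f': np.float64(545.3468301080248)}
side {'fov_y': 51.82816925363899, 'cx': 320.0525518877457, 'cy': 239.95559335998874, 'extrinsics': [[-0.963, 0.209, -0.167, 0.349], [-0.267, -0.718, 0.643, 0.616], [0.014, 0.664, 0.747, 0.847], [0.0, 0.0, 0.0, 1.0]], 'f': np.float64(493.9514304769057)}
{'t': 0.1, 'q': array([-1.51047694e+00,  5.28366954e-01,  1.43379921e+00, -1.03488861e-05,
        1.18140899e+00, -1.78484702e-01]), 'qd': array([ 0.00016505, -0.00328057, -0.00342016,  0.00022643, -0.00099978,
        0.00052927]), 'tau': array([-2.45013780e-04, -4.43304455e+01, -1.78587288e+01, -2.28953159e-04,
        3.89968656e-03,  4.79463381e-06]), 'tcp_pos': array([ 0.14783456, -0.60661413,  0.24442733]), 'tool_rot': array([ 9.92879318e-01,  1.19120429e-01,  5.37545685e-05, -9.89798685e-04]), 'force': array([ 0.8724066 , -0.00787381,  0.01744114]), 'ft_torque': array([0.02332439, 0.00807994, 0.02100399]), 'gripper_force': 0.0, 'finger_gap': 0.9994532526848673} 0.014
```

View pics/scene0.png

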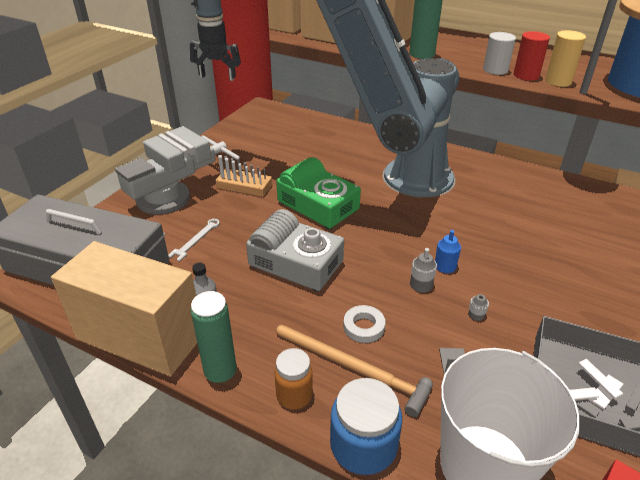

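View pics/side0.png

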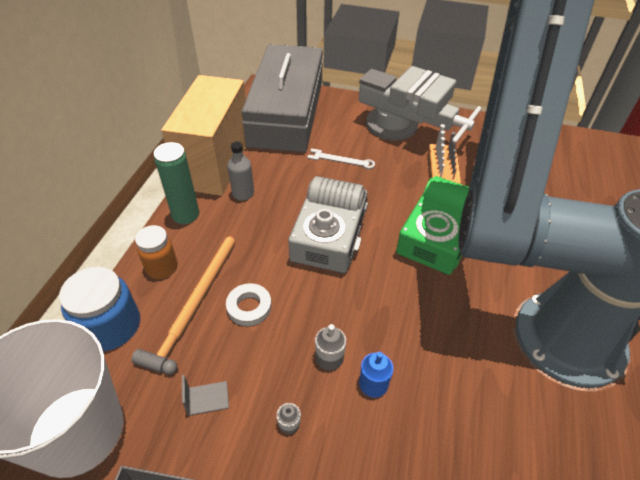

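The scene view shows these candidates:
- **Chuck:** grey chuck (424,270), blue look-alike (448,252), slim small chuck (479,306).
- **Grinder:** grey (296,250), green (319,190).

In the side view they are the chuck (330,347), blue (376,374), small chuck (289,418) and grey grinder (328,225). I choose the grey chuck with the bit, and the grey grinder.

```bash
cat > m.py <<'E'
from h import *
from scipy.optimize import least_squares
def circ(P,r=None):
    c=P.mean(0)
    if r is None: s=least_squares(lambda p:np.hypot(*(P-p[:2]).T)-p[2],[*c,.03],loss='soft_l1',f_scale=.001)
    else: s=least_squares(lambda p:np.hypot(*(P-p).T)-r,c,loss='soft_l1',f_scale=.001)
    return np.round(s.x,4),round(float(np.sqrt(np.median(s.fun**2))),4),len(P)
E
python3 - <<'E'
from m import *
for n,uc,us,ug in [('scene',(424,270),(479,306),(312,240)),('side',(330,347),(289,418),(324,224))]:
    d=dict(np.load(n+'0.npz'));C=cloud(d);E=d['extrinsics']
    hsv=cv2.cvtColor(d['image'],cv2.COLOR_RGB2HSV)
    def win(u,w): 
        m=np.zeros((480,640),bool);m[u[1]-w:u[1]+w,u[0]-w:u[0]+w]=1;return m&(d['z_map']>0)
    m=win(uc,32)&(hsv[...,1]<70)&(C[...,2]>.004)&(C[...,2]<.125)
    P=C[m]; a=P[(P[:,2]>.008)&(P[:,2]<.06)]
    view=E[:2,3]-a[:,:2].mean(0);c0=a[:,:2].mean(0)
    print(n,'chuck fit',circ(a[:,:2],.027),'free',circ(a[:,:2]),'zmax',P[:,2].max())
    t=P[P[:,2]>.088];print(' bit',t[:,:2].mean(0).round(4),len(t))
    G=C[win(ug,38)]
    for lo,hi in [(.075,.084),(.084,.092),(.095,.112),(.113,.122)]:
        g=G[(G[:,2]>lo)&(G[:,2]<hi)];print(' g',lo,len(g),g.mean(0).round(4) if len(g) else '',g[:,:2].min(0),g[:,:2].max(0))
    sp=G[(G[:,2]>.096)&(G[:,2]<.112)]; print(' spig',circ(sp[:,:2],.019))
    top=G[(G[:,2]>.113)&(G[:,2]<.124)]; print(' top',circ(top[:,:2],.0145))
    S=C[win(us,18)&(hsv[...,1]<70)];S=S[(S[:,2]>.008)&(S[:,2]<.045)];print(' small',circ(S[:,:2],.019))
    u,v=uc;cv2.imwrite(f'pics/{n}_crop.png',cv2.resize(np.hstack([d['image'][v-40:v+40,u-40:u+40],d['image'][ug[1]-40:ug[1]+40,ug[0]-40:ug[0]+40]])[:,:,::-1],None,fx=5,fy=5,interpolation=2)[:, :800])
E
```

```text
scene chuck fit (array([0.4439, 0.1689]), 0.001, 400) free (array([0.4434, 0.1688, 0.0274]), 0.001, 400) zmax 0.10980643628430209
 bit [0.4462 0.1697] 39
 g 0.075 1345 [ 0.5286 -0.0879  0.0798] [ 0.33381654 -0.15011677] [ 0.59513082 -0.02459668]
 g 0.084 431 [ 0.5333 -0.0931  0.0875] [ 0.46861767 -0.153646  ] [ 0.58345597 -0.03655309]
 g 0.095 543 [ 0.5168 -0.1432  0.1045] [ 0.46716313 -0.20810163] [ 0.5767779  -0.06038717]
 g 0.113 133 [ 0.5221 -0.1001  0.116 ] [ 0.47371307 -0.18745897] [ 0.54659348 -0.06011322]
 spig (array([ 0.5157, -0.1482]), 0.0195, 523)
 top (array([ 0.5258, -0.0816]), 0.0026, 133)
 small (array([0.4777, 0.3103]), 0.0013, 263)
side chuck fit (array([0.4416, 0.1671]), 0.0004, 377) free (array([0.4417, 0.1668, 0.0272]), 0.0004, 377) zmax 0.11253782742165419
 bit [0.4411 0.17  ] 64
 g 0.075 1619 [ 0.5183 -0.0841  0.0811] [ 0.4567305  -0.16513268] [ 0.58656827 -0.02496744]
 g 0.084 813 [ 0.5183 -0.0911  0.0874] [ 0.45919857 -0.1665974 ] [ 0.58359905 -0.02904449]
 g 0.095 821 [ 0.5187 -0.1432  0.104 ] [ 0.46111722 -0.19754654] [ 0.58370189 -0.05759439]
 g 0.113 229 [ 0.5115 -0.1128  0.1167] [ 0.46682074 -0.19089694] [ 0.54479213 -0.06180648]
 spig (array([ 0.5179, -0.1473]), 0.0219, 763)
 top (array([ 0.5197, -0.0842]), 0.0048, 235)
 small (array([0.4764, 0.3085]), 0.001, 310)
```

View pics/scene_crop.png

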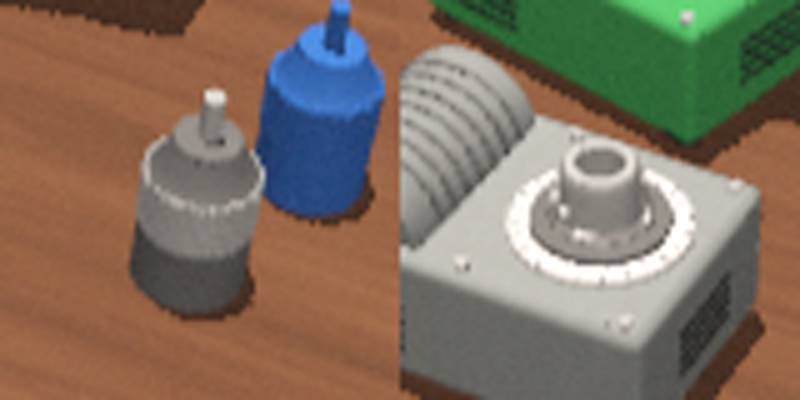

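Run:
```python
from h import *
d=snap('wrist');print(np.round(d['mount'],4).tolist(),d['fov_y'],d['cx'],d['cy']);s=manip.sense();print(R.from_quat(s['tool_rot']).as_matrix().round(3).tolist())
```

```text
[[0.0008, 0.9646, 0.2637, 0.0673], [1.0, -0.0007, -0.0004, -0.0006], [-0.0002, 0.2637, -0.9646, -0.1289], [0.0, 0.0, 0.0, 1.0]] 64.49551463363521 312.50968460253216 243.1313676871953
[[0.972, 0.237, -0.0], [0.237, -0.972, 0.002], [0.0, -0.002, -1.0]]
```

The crop confirms the choice: a knurled steel chuck with a bit, crop (200,210). The blue one beside it is plain, at crop (325,110). The grey grinder's spigot is at crop (600,190). Next I move above the port for a close look.

Emit:
{"name": "drive_tool", "arguments": {"plan": [[0.035,-0.03,0,0,0,0,1],[0.035,-0.03,0,0,0,0,1],[0.035,-0.03,0,0,0,0,1],[0.035,-0.03,0,0,0,0,1],[0.035,-0.03,0,0,0,0,1],[0.035,-0.03,0,0,0,0,1],[0.035,-0.03,0,0,0,0,1],[0.035,-0.03,0,0,0,0,1],[0.035,-0.03,0,0,0,0,1],[0.035,-0.03,0,0,0,0,1]], "newtons": 60}}

```text
t: 1.15
tcp_pos: [0.4177, -0.2313, 0.2453]
tool_rot: [0.993, 0.119, 0.0, 0.0]
force: [1.0, -0.5, 0.2]
finger_gap: 1.0
gripper_force: 0.0
```

Emit:
{"name": "drive_tool", "arguments": {"plan": [[0.035,-0.03,0,0,0,0,1],[0.035,-0.03,0,0,0,0,1],[0.035,-0.03,0.0,0,0,0,1],[0.035,-0.03,0.0,0,0,0,1],[0,0,0,0,0,0,1],[0,0,0,0,0,0,1]]}}

```text
t: 1.75
tcp_pos: [0.5246, -0.0822, 0.2449]
tool_rot: [0.993, 0.121, -0.001, -0.0]
force: [-0.7, -0.2, 0.0]
finger_gap: 1.0
gripper_force: 0.0
```

Run:
```python
from m import *
s=manip.sense();print(s['t'],s['tcp_pos'].round(4),s['q'].round(3),R.from_quat(s['tool_rot']).as_matrix().round(3).tolist())
d=snap('wrist','w1.png');C=cloud(d)
d2=dict(np.load('side0.npz'));C2=cloud(d2);h=cv2.cvtColor(d2['image'],cv2.COLOR_RGB2HSV)
m=(h[...,1]>150)&(abs(h[...,0].astype(int)-112)<10);m[:340]=0;m[:,:340]=0;m[400:]=0;m[:,410:]=0;P=C2[m];P=P[(P[:,2]>.008)&(P[:,2]<.06)];print('blue',circ(P[:,:2],.027))
for lo,hi,r in [(.1165,.12,None),(.098,.111,.019),(.085,.091,None)]:
    m=(C[...,2]>lo)&(C[...,2]<hi)&(np.hypot(C[...,0]-.526,C[...,1]+.082)<.04)
    v,u=np.nonzero(m);print(lo,len(u),C[m].mean(0).round(4),u.mean(),v.mean(),circ(C[m][:,:2],r))
```

```text
1.75 [ 0.5246 -0.0822  0.2449] [-3.660e-01  4.020e-01  1.668e+00 -1.000e-03  1.073e+00  9.630e-01] [[0.971, 0.239, -0.001], [0.239, -0.971, -0.0], [-0.001, -0.0, -1.0]]
blue (array([0.3516, 0.2458]), 0.0039, 352)
0.1165 987 [ 0.5248 -0.0794  0.1182] 309.499493414387 238.04761904761904 (array([ 0.5243, -0.0795,  0.0148]), 0.0014, 987)
0.098 378 [ 0.5274 -0.0801  0.1039] 311.35449735449737 229.84126984126985 (array([ 0.5292, -0.0754]), 0.0022, 378)
0.085 3336 [ 0.5268 -0.0794  0.0883] 310.36990407673864 225.4001798561151 (array([ 0.5242, -0.0797,  0.0288]), 0.0029, 3336)
```

View pics/w1.png

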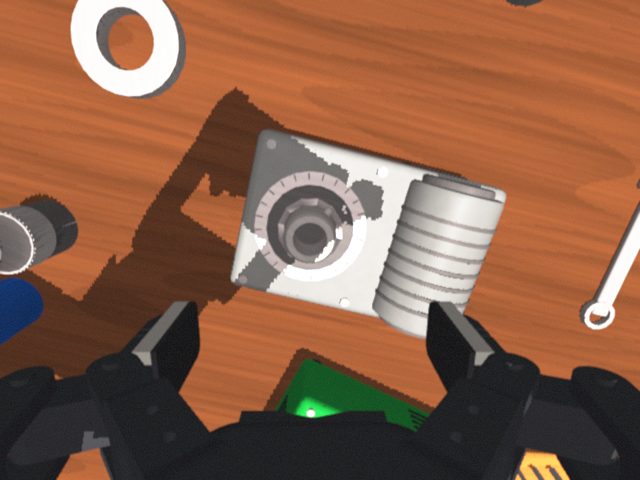

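The wrist view shows the spigot top at about (309,238) inside the white dial ring. The motor barrel is at (440,255), and the chuck is at the left edge (20,240). I'll refine the port centre from edges, and get the blue one's position.

Run:
```python
from m import *
d=snap('wrist');C=cloud(d)
def ring(lo,hi,hh,rmax=.045):
    m=((C[...,2]>lo)&(C[...,2]<hi)&(np.hypot(C[...,0]-.5245,C[...,1]+.0795)<rmax)).astype(np.uint8)
    m=cv2.morphologyEx(m,cv2.MORPH_OPEN,np.ones((3,3)))
    c=max(cv2.findContours(m,0,cv2.CHAIN_APPROX_NONE)[0],key=cv2.contourArea)
    h=c.astype(np.float32);(u,v),r=cv2.minEnclosingCircle(h);e=cv2.fitEllipse(h)
    print(lo,ray(d,u,v,hh).round(4),r,ray(d,*e[0],hh).round(4),np.round(e[1],1))
ring(.1165,.1215,.118)
ring(.113,.1215,.1155)
ring(.0862,.0895,.088)
for n,u in [('side',(376,378)),('scene',(447,256))]:
    print('blue',ray(dict(np.load(n+'0.npz')),*u,.035).round(3))
```

```text
0.1165 [ 0.525  -0.0796  0.118 ] 24.937177658081055 [ 0.5247 -0.0794  0.118 ] [46.4 48.4]
0.113 [ 0.525  -0.0794  0.1155] 26.7349910736084 [ 0.5248 -0.0794  0.1155] [50.8 52.5]
0.0862 [ 0.5251 -0.0793  0.088 ] 43.7339973449707 [ 0.525  -0.0793  0.088 ] [77.4 79.5]
blue [0.349 0.203 0.035]
blue [0.36  0.2   0.035]
```

Emit:
{"name": "drive_tool", "arguments": {"plan": [[-0.0033,-0.0438,0,0,0,0,1],[-0.0033,-0.0438,0,0,0,0,1],[-0.0033,-0.0438,0,0,0,0,1],[-0.0033,-0.0438,0,0,0,0,1],[-0.0033,-0.0438,0,0,0,0,1],[-0.0033,-0.0438,0,0,0,0,1],[0,0,0,0,0,0,1],[0,0,0,0,0,0,1]]}}

```text
t: 2.65
tcp_pos: [0.443, 0.1667, 0.2454]
tool_rot: [0.993, 0.119, 0.0, 0.0]
force: [0.5, -0.5, 0.1]
finger_gap: 1.003
gripper_force: 0.0
```

Run:
```python
from m import *
s=manip.sense();M=R.from_quat(s['tool_rot']).as_matrix();print(s['t'],s['tcp_pos'].round(4),s['q'].round(3),M.round(3).tolist())
d=snap('wrist','w2.png');C=cloud(d)
def ring(lo,hi,hh,rmax=.035):
    m=((C[...,2]>lo)&(C[...,2]<hi)&(np.hypot(C[...,0]-.4425,C[...,1]-.168)<rmax)).astype(np.uint8)
    m=cv2.morphologyEx(m,cv2.MORPH_CLOSE,np.ones((5,5)))
    c=max(cv2.findContours(m,0,cv2.CHAIN_APPROX_NONE)[0],key=cv2.contourArea)
    (u,v),r=cv2.minEnclosingCircle(c.astype(np.float32));p=ray(d,u,v,hh)
    print(lo,hi,p.round(4),r,'tool',(M.T@(p-s['tcp_pos'])).round(4))
ring(.0815,.125,.084)
ring(.1,.115,.108)
ring(.061,.115,.064)
P=C[(C[...,2]>.066)&(C[...,2]<.082)&(np.hypot(C[...,0]-.4425,C[...,1]-.168)<.035)]
from scipy.optimize import least_squares
q=least_squares(lambda p:np.hypot(P[:,0]-p[0],P[:,1]-p[1])-(.027-(P[:,2]-.064)*.55)-p[2],[.4425,.168,0]).x;print('cone',q.round(4),len(P))
```

```text
2.65 [0.443  0.1667 0.2454] [ 1.240e-01  3.240e-01  1.802e+00 -1.000e-03  1.016e+00  1.456e+00] [[0.972, 0.237, 0.0], [0.237, -0.972, -0.001], [0.0, 0.001, -1.0]]
0.0815 0.125 [0.4451 0.1701 0.084 ] 21.673376083374023 tool [ 0.0028 -0.0029  0.1614]
0.1 0.115 [0.4449 0.1702 0.108 ] 7.452070236206055 tool [ 0.0026 -0.0031  0.1374]
0.061 0.115 [0.4447 0.17   0.064 ] 33.14764404296875 tool [ 0.0024 -0.0029  0.1814]
cone [ 0.4441  0.1699 -0.0018] 1302
```

View pics/w2.png

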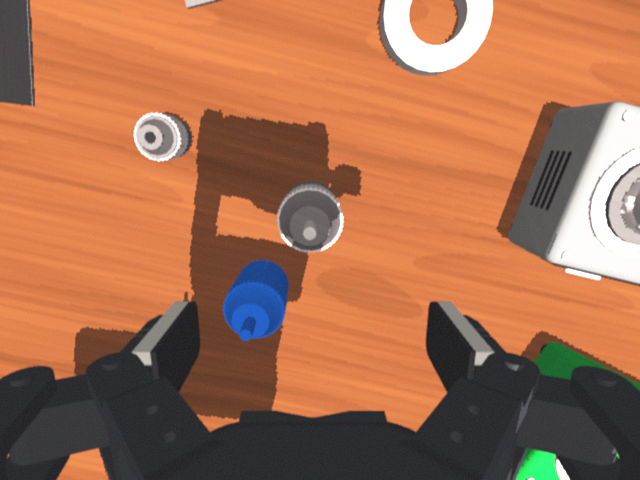

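The chuck is at (310,218) and its bit tip at (308,230). The blue one is at (255,305), clear of both finger paths, and the small chuck is at (162,137). Now the descent.

Emit:
{"name": "drive_tool", "arguments": {"plan": [[0.0026,-0.003,0.04,0,0,0,1],[0,0,0.045,0,0,0,1],[0,0,0.045,0,0,0,1],[0,0,0.03,0,0,0,1],[0,0,0.015,0,0,0,1],[0,0,0.01,0,0,0,1],[0,0,0.006,0,0,0,1],[0,0,0,0,0,0,1],[0,0,0,0,0,0,1]]}}

```text
t: 3.6
tcp_pos: [0.4458, 0.1706, 0.055]
tool_rot: [0.993, 0.119, 0.001, 0.0]
force: [0.4, -0.1, -0.1]
finger_gap: 0.999
gripper_force: 0.0
```

Emit:
{"name": "drive_tool", "arguments": {"plan": [[0,0,0.002,0,0,0,0.4],[0,0,0,0,0,0,0.1],[0,0,0,0,0,0,-0.2],[0,0,0,0,0,0,-1],[0,0,0,0,0,0,-1],[0,0,0,0,0,0,-1],[0,0,0,0,0,0,-1],[0,0,0,0,0,0,-1]], "newtons": 60}}

```text
t: 4.4
tcp_pos: [0.4455, 0.171, 0.0534]
tool_rot: [0.993, 0.119, 0.001, 0.0]
force: [-0.4, -0.9, 5.9]
finger_gap: 0.612
gripper_force: 61.6
```

Emit:
{"name": "drive_tool", "arguments": {"plan": [[0,0,0,0,0,0,-1],[0,0,0,0,0,0,-1],[0,0,-0.01,0,0,0,-1],[0,0,-0.02,0,0,0,-1],[0,0,0,0,0,0,-1],[0,0,0,0,0,0,-1]]}}

```text
t: 5.0
tcp_pos: [0.4452, 0.1711, 0.0827]
tool_rot: [0.993, 0.119, 0.001, -0.0]
force: [-0.3, 0.0, -3.7]
finger_gap: 0.61
gripper_force: 63.7
```

Run:
```python
from m import *
s=manip.sense();print(s['force'],s['ft_torque'],s['tcp_pos'])
d=snap('side','s3.png')
P=ray(d,330,347,.05);cv2.imwrite('pics/s3c.png',cv2.resize(d['image'][250:420,220:440],None,fx=3.5,fy=3.5)[:,:,::-1])
```

```text
[-0.29941834  0.03224756 -3.68197754] [-0.01665192  0.00449404  0.01198487] [0.44517561 0.17108724 0.08266425]
```

View pics/s3c.png

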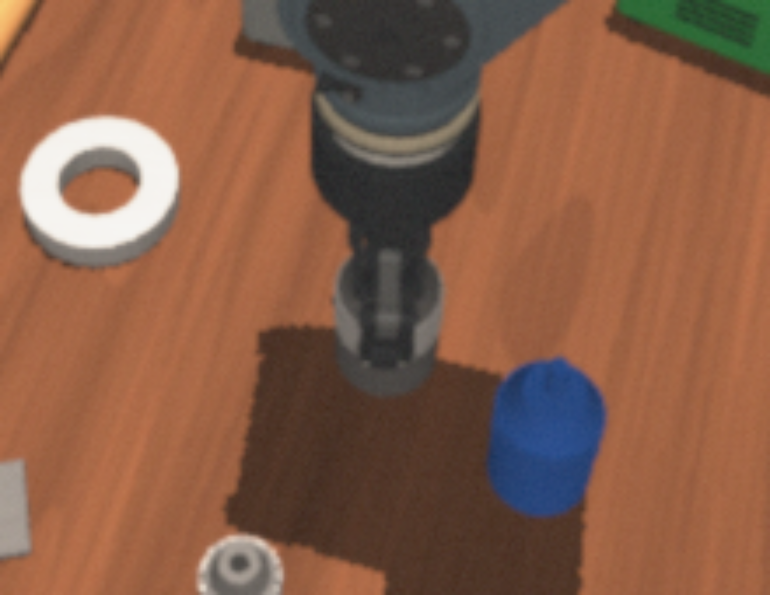

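The chuck is held upright and is off the bench, with its skirt at crop (385,370). I carry it over the port.

Emit:
{"name": "drive_tool", "arguments": {"plan": [[0,0,-0.03,0,0,0,-1],[0,0,-0.04,0,0,0,-1],[0,0,-0.04,0,0,0,-1],[0,0,-0.02,0,0,0,-1],[0,0,0,0,0,0,-1]]}}

```text
t: 5.55
tcp_pos: [0.4465, 0.1712, 0.2142]
tool_rot: [0.993, 0.119, 0.003, -0.0]
force: [0.3, 0.3, -2.0]
finger_gap: 0.613
gripper_force: 64.4
```

Emit:
{"name": "drive_tool", "arguments": {"plan": [[0.0024,0.0328,0,0,0,0,-1],[0.0024,0.0328,0,0,0,0,-1],[0.0024,0.0328,0,0,0,0,-1],[0.0024,0.0328,0,0,0,0,-1],[0.0024,0.0328,0,0,0,0,-1],[0.0024,0.0328,0,0,0,0,-1],[0.0024,0.0328,0,0,0,0,-1],[0.0024,0.0328,0,0,0,0,-1],[0,0,0,0,0,0,-1],[0,0,0,0,0,0,-1]]}}

```text
t: 6.55
tcp_pos: [0.5243, -0.0796, 0.2098]
tool_rot: [0.993, 0.118, -0.002, -0.001]
force: [-0.6, 0.6, -2.5]
finger_gap: 0.607
gripper_force: 64.6
```

Run:
```python
from m import *
s=manip.sense();M=R.from_quat(s['tool_rot']).as_matrix();print(s['t'],s['tcp_pos'].round(4),s['q'].round(3),s['force'].round(2))
for n in ['wrist','scene','side']:
    d=snap(n,n+'4.png');C=cloud(d);L=(C-s['tcp_pos'])@M
    # skirt points: tool z from .022 to .05 (below finger tips)
    m=(L[...,2]>.021)&(L[...,2]<.05)&(np.hypot(L[...,0],L[...,1])<.036)
    P=L[m]; print(n,len(P)); 
    if len(P)>20: print(' skirt in tool',circ(P[:,:2],.027),'zmax',P[:,2].max())
    m=(C[...,2]>.093)&(C[...,2]<.112)&(np.hypot(C[...,0]-.525,C[...,1]+.0794)<.024)
    if m.sum()>20: print(' spigot',circ(C[m][:,:2],.019))
```

```text
6.55 [ 0.5243 -0.0796  0.2098] [-0.362  0.451  1.704  0.     0.993  0.972] [-0.63  0.61 -2.54]
wrist 1435
 skirt in tool (array([-0.0017, -0.0004]), 0.0001, 1435) zmax 0.04998917356861948
 spigot (array([ 0.5259, -0.0793]), 0.0018, 781)
scene 262
 skirt in tool (array([-0.0022, -0.0004]), 0.0009, 262) zmax 0.0499326165460182
 spigot (array([ 0.525 , -0.0796]), 0.0022, 162)
side 280
 skirt in tool (array([-0.004 ,  0.0007]), 0.0006, 280) zmax 0.04981212030319531
 spigot (array([ 0.5226, -0.0801]), 0.0024, 199)
```

Emit:
{"name": "drive_tool", "arguments": {"plan": [[0,0,0.01,0,0,0,-1],[0,0,0,0,0,0,-1],[0,0,0,0,0,0,-1]]}}

```text
t: 7.0
tcp_pos: [0.5253, -0.0787, 0.2018]
tool_rot: [0.993, 0.12, -0.001, -0.0]
force: [-0.5, -0.2, -3.6]
finger_gap: 0.613
gripper_force: 64.6
```

```bash
cat > c.py <<'E'
from m import *
s=manip.sense();M=R.from_quat(s['tool_rot']).as_matrix();print(s['t'],s['tcp_pos'].round(4),s['q'].round(3),s['force'].round(2))
for n,pt in [('wrist',(.525,-.0794)),('scene',None)]:
    d=snap(n);C=cloud(d);L=(C-s['tcp_pos'])@M
    m=(L[...,2]>.021)&(L[...,2]<.05)&(np.hypot(L[...,0],L[...,1])<.036)
    c=circ(L[m][:,:2],.027);w=s['tcp_pos'][:2]+M[:2,:2]@c[0];print(n,c,'world',w.round(4))
E
python3 c.py
```

```text
7.0 [ 0.5253 -0.0787  0.2018] [-0.359  0.462  1.712  0.     0.969  0.972] [-0.48 -0.18 -3.6 ]
wrist (array([-0.0017, -0.0004]), 0.0001, 1423) world [ 0.5235 -0.0788]
scene (array([-0.0018,  0.001 ]), 0.001, 244) world [ 0.5238 -0.0801]
```

Emit:
{"name": "drive_tool", "arguments": {"plan": [[0.0012,0.0008,0.012,0,0,0,-1],[0,0,0.01,0,0,0,-1],[0,0,0.005,0,0,0,-1],[0,0,0.004,0,0,0,-1],[0,0,0.004,0,0,0,-1],[0,0,0.004,0,0,0,-1],[0,0,0,0,0,0,-1],[0,0,0,0,0,0,-1]]}}

```text
t: 7.9
tcp_pos: [0.527, -0.0799, 0.1633]
tool_rot: [0.993, 0.119, -0.0, -0.0]
force: [-1.7, -0.3, -3.1]
finger_gap: 0.616
gripper_force: 64.6
```

```bash
python3 c.py
```

```text
7.9 [ 0.527  -0.0799  0.1633] [-0.36   0.522  1.742  0.     0.878  0.972] [-1.73 -0.29 -3.11]
wrist (array([-0.0018, -0.0004]), 0.0001, 1435) world [ 0.5252 -0.08  ]
scene (array([-0.0021,  0.001 ]), 0.0009, 229) world [ 0.5252 -0.0814]
```

The skirt is on the spigot: rim about 22 mm up, with small side forces. I continue down to the pins.

Emit:
{"name": "drive_tool", "arguments": {"plan": [[0,0,0.003,0,0,0,-1],[0,0,0.003,0,0,0,-1],[0,0,0,0,0,0,-1],[0,0,0,0,0,0,-1],[0,0,0.002,0,0,0,-1],[0,0,0.002,0,0,0,-1],[0,0,0.001,0,0,0,-1],[0,0,0,0,0,0,-1]]}}

```text
t: 8.8
tcp_pos: [0.5272, -0.0799, 0.153]
tool_rot: [0.993, 0.119, 0.0, 0.0]
force: [-1.9, 0.1, 4.5]
finger_gap: 0.608
gripper_force: 65.4
```

Emit:
{"name": "drive_tool", "arguments": {"plan": [[0,0,0.001,0,0,0,-1],[0,-0.00013,0.001,0,0,-4,-1],[0,-0.00013,0,0,0,-4,-1],[0,-0.00013,0,0,0,-4,-1],[0,-0.00013,0,0,0,-4,-1],[0,-0.00013,0,0,0,-4,-1]]}}

```text
t: 9.4
tcp_pos: [0.5269, -0.0784, 0.1526]
tool_rot: [0.957, 0.29, 0.001, -0.001]
force: [-3.6, 4.5, 16.1]
finger_gap: 0.615
gripper_force: 66.6
```

```bash
python3 -c "
from h import *
s=manip.sense();print(s['q'].round(3),s['force'],s['ft_torque'],s['tcp_pos'])"
```

```text
[-0.359  0.538  1.752  0.003  0.851  0.622] [-3.59008494  4.54851304 16.09854477] [ 0.89263528  1.00102307 -0.39614315] [ 0.52690942 -0.07840585  0.15255646]
```

Emit:
{"name": "drive_tool", "arguments": {"plan": [[0,-0.00013,0,0,0,-4,-1],[0,-0.00013,0,0,0,-4,-1],[0,-0.00013,0,0,0,-4,-1],[0,-0.00013,0,0,0,-4,-1],[0,-0.00013,0,0,0,-4,-1],[0,-0.00013,0,0,0,-4,-1],[0,-0.00013,0,0,0,-4,-1],[0,-0.00013,0,0,0,-4,-1]]}}

```text
t: 10.2
tcp_pos: [0.5257, -0.0777, 0.1526]
tool_rot: [0.84, 0.543, 0.001, -0.001]
force: [-5.2, 2.1, 16.5]
finger_gap: 0.611
gripper_force: 66.6
```

Emit:
{"name": "drive_tool", "arguments": {"plan": [[0,-0.00013,0,0,0,-4,-1],[0,-0.00013,0,0,0,-4,-1],[0,-0.00013,0,0,0,-4,-1],[0,-0.00013,0,0,0,-4,-1],[0,-0.00013,0,0,0,-4,-1],[0,-0.00013,0,0,0,-4,-1],[0,-0.00013,0,0,0,-4,-1],[0,-0.00013,0,0,0,-4,-1]]}}

```text
t: 11.0
tcp_pos: [0.5246, -0.0785, 0.1499]
tool_rot: [0.658, 0.753, -0.0, -0.001]
force: [-2.9, 0.9, 0.4]
finger_gap: 0.61
gripper_force: 64.9
```

z has dropped by about 3 mm and the push force is gone, so the keyways are in. I stop turning and press down.

Emit:
{"name": "drive_tool", "arguments": {"plan": [[0,0,0.002,0,0,0,-1],[0,0,0.002,0,0,0,-1],[0,0,0,0,0,0,-1]]}}

```text
t: 11.3
tcp_pos: [0.5249, -0.0788, 0.1477]
tool_rot: [0.659, 0.752, -0.0, 0.0]
force: [-4.0, -1.3, 7.9]
finger_gap: 0.612
gripper_force: 65.8
```

```bash
python3 -c "
from h import *
s=manip.sense();print(s['q'].round(3),s['force'],s['ft_torque'],s['tcp_pos'])"
```

```text
[-0.359  0.544  1.76  -0.     0.837 -0.491] [-3.98275408 -1.25942403  7.89719619] [-0.08146196  0.83677581 -0.49552472] [ 0.52490009 -0.07878873  0.14768546]
```

Emit:
{"name": "drive_tool", "arguments": {"plan": [[0,0,0.001,0,0,2,-1],[0,0,0.002,0,0,0,-1],[0,0,0.002,0,0,0,-1],[0,0,0,0,0,0,-1]]}}

```text
t: 11.7
tcp_pos: [0.5248, -0.0787, 0.1422]
tool_rot: [0.671, 0.741, -0.0, 0.0]
force: [-3.2, 0.2, 7.3]
finger_gap: 0.61
gripper_force: 65.8
```

```bash
python3 -c "
from h import *
s=manip.sense();print(s['q'].round(3),s['force'],s['ft_torque'],s['tcp_pos'])"
```

```text
[-3.590e-01  5.530e-01  1.764e+00 -1.000e-03  8.250e-01 -4.570e-01] [-3.17248322  0.20393962  7.26233571] [ 0.00079276  0.79173015 -0.15082167] [ 0.52481153 -0.07873319  0.14219527]
```

Emit:
{"name": "drive_tool", "arguments": {"plan": [[0,0,0.001,0,0,0,-1],[0,0,0.001,0,0,0,-1],[0,0,0.001,0,0,0,-1],[0,0,0,0,0,0,-1],[0,0,0,0,0,0,-1]], "newtons": 70}}

```text
t: 12.2
tcp_pos: [0.5249, -0.0787, 0.1413]
tool_rot: [0.671, 0.741, -0.0, 0.0]
force: [-6.7, 1.0, 22.0]
finger_gap: 0.61
gripper_force: 73.1
```

Run:
```python
from m import *
s=manip.sense();M=R.from_quat(s['tool_rot']).as_matrix();print(s['q'].round(3),s['force'],s['ft_torque'],s['tcp_pos'])
d=snap('side');im=d['image'];cv2.imwrite('pics/s5c.png',cv2.resize(im[130:290,240:440],None,fx=3.5,fy=3.5)[:,:,::-1])
import time
for i in range(3):
    d=snap('scene');print(manip.sense()['tcp_pos'].round(4),manip.sense()['force'].round(1))
```

```text
[-3.590e-01  5.540e-01  1.765e+00 -1.000e-03  8.220e-01 -4.570e-01] [-6.69244147  1.04374862 22.02701236] [ 0.1219521   1.66694743 -0.17046586] [ 0.52486596 -0.07867115  0.14128109]
[ 0.5249 -0.0787  0.1413] [-6.7  1.1 21.8]
[ 0.5248 -0.0787  0.1413] [-6.1  1.2 22.7]
[ 0.5249 -0.0787  0.1413] [-6.6  0.6 22.5]
```

View pics/s5c.png

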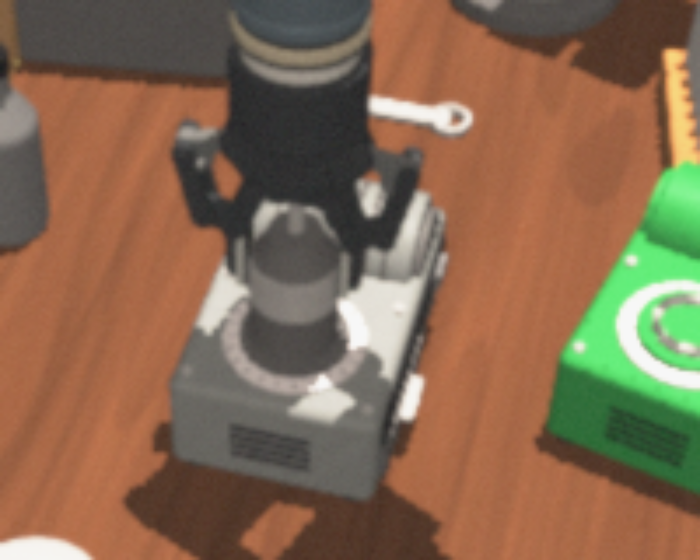

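The picture shows the chuck upright with its rim on the seat, crop (293,355). Contact is hard at 22 N and at the expected height, with a steady reading. Handing in.

```bash
python3 -c "
from station import manip
print(manip.sign_off())"
```

```text
the job is handed in; nothing more can be done
None
```

The chuck is keyed over the pins and pressed fully home on the grinder's port, still gripped and pushed down at about 22 N; I handed the job in at about 12.5 s of the 61 s allowed, and no verdict was returned.

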